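# Tip out the pen pot

### The job

Empty the fallen pen pot: turn it upside down onto the middle of the letter tray so that it stands mouth-down on the tray floor with all four highlighters under it, then lift it straight up clear of them so that they are left in a heap in the tray. Then stand the empty pot mouth-down in the middle of the cork coaster and let go of it, leaving the other things on the desk where they are.

Things in the scene. Friction and masses are not known exactly. Their poses are not given: they have to be found in the camera images.
- pot: Blue square pen pot, 66 x 66 mm outside, 120 mm long, walls and base 3 mm (inside 60 x 60, 117 mm deep), about 130 g. Starts lying on its side on the desk, mouth towards the left and ahead, four highlighters inside. Origin: middle of the side it lies on; its axis runs 33 mm along +z from there; +x points from base (x = -60 mm) to mouth (x = +60 mm), y across.
- pot_mouth (a point): Centre of the pot's open mouth, on its axis, in the plane of the rim; axes as the pot's. A pale band runs round the pot near the mouth. To end mouth-down, the lying pot is best gripped across its y, about 28 mm from its base and 8 mm above its axis, with the fingers slanting some 45 degrees towards the mouth.
- highlighter_yellow: Flat highlighter pen, yellow with black cap, 102 x 25 x 16 mm, 24 g, its cap ending in a round nose; origin: middle of a flat side, 8 mm from its centre; x along its length. All four start in the pot, lying along it in two layers of two.
- highlighter_orange: The same, orange with black cap.
- highlighter_green: The same, green with black cap.
- highlighter_red: The same, red with black cap.
- tray: Grey A4 letter tray lying on the desk, fixed, 250 mm (its x) by 330 mm (its y), 32 mm high, floor and walls 4 mm thick; its -x side, towards the robot, has a 125 mm scoop where the wall is 16 mm high. Origin: under its centre, z up.
- tray_mid (a point): Centre of the tray's floor, on its upper face, 4 mm above the desk.
- coaster_top (a point): Centre of the upper face of the square cork coaster, 105 x 105 x 5 mm, fixed flat on the desk; 5 mm above the desk. z up.
- phone: White phone with dark screen, 146 x 71 x 8 mm, lying on the desk; origin under its centre, x along its length. Leave it alone.
- mug: White mug, 80 mm across, 92 mm high, handle to its y; origin under its centre. Leave it alone.
- stapler: Red and black stapler, 135 x 36 x 48 mm; origin under its centre, x along its length. Leave it alone.
- pencil_cup: Round wooden cup, 74 mm across, 100 mm high, standing with pencils up to 170 mm high; origin under its centre. Leave it alone.
Mind the look-alikes: they are no part of the job. There is more than one size of the pot; the job needs the smaller. Of the things shaped like the part that bears coaster_top, the cork one is meant.

How it is judged:
On the way, in this order (a step that is already met when the one before it is completed fails the run):
1. the pot stands mouth-down on the floor of the tray, in its middle, with all four highlighters under it (angle between pot's own x axis and vertical above 3 rad and z of pot_mouth in the frame of tray below 0.012 m and horizontal distance between pot_mouth and tray_mid below 0.045 m and horizontal distance between each of highlighter_yellow, highlighter_orange, highlighter_green, highlighter_red and pot_mouth below 0.045 m), for 0.2 s.
2. still mouth-down, the pot has been lifted straight up clear of the pieces, which stay in the tray (angle between pot's own x axis and vertical above 2.9 rad and z of pot_mouth in the frame of tray above 0.115 m and horizontal distance between pot_mouth and tray_mid below 0.055 m and height (world z) of each of highlighter_yellow, highlighter_orange, highlighter_green, highlighter_red below 0.07 m), for 0.1 s.
At the end, for the whole second after the job is handed in: The pot stands mouth-down on the cork coaster (within 5 degrees of straight, rim on the cork, its axis within 22 mm of the coaster's centre), released and still; all four highlighters lie or stand at rest inside the walls of the letter tray (angle between pot's own x axis and vertical above 3.05 rad and horizontal distance between pot_mouth and coaster_top below 0.022 m and height (world z) of pot_mouth below 0.009 m and linear speed of each of pot, highlighter_yellow, highlighter_orange, highlighter_green, highlighter_red below 0.02 m/s and x of highlighter_yellow in the frame of tray between -0.121 and 0.121 m and y of highlighter_yellow in the frame of tray between -0.161 and 0.161 m and height (world z) of each of highlighter_yellow, highlighter_orange, highlighter_green, highlighter_red below 0.07 m and x of highlighter_orange in the frame of tray between -0.121 and 0.121 m and y of highlighter_orange in the frame of tray between -0.161 and 0.161 m and x of highlighter_green in the frame of tray between -0.121 and 0.121 m and y of highlighter_green in the frame of tray between -0.161 and 0.161 m and x of highlighter_red in the frame of tray between -0.121 and 0.121 m and y of highlighter_red in the frame of tray between -0.161 and 0.161 m); the robot touches nothing.
It fails at once if the phone is pushed more than 20 mm or knocked over (distance of phone from where it was at the start of the episode above 0.02 m or angle between phone's own z axis and vertical above 0.3 rad).
It fails at once if the mug is pushed more than 20 mm or knocked over (distance of mug from where it was at the start of the episode above 0.02 m or angle between mug's own z axis and vertical above 0.3 rad).
It fails at once if the stapler is pushed more than 20 mm or knocked over (distance of stapler from where it was at the start of the episode above 0.02 m or angle between stapler's own z axis and vertical above 0.3 rad).
It fails at once if the pencil cup is pushed more than 20 mm or knocked over (distance of pencil_cup from where it was at the start of the episode above 0.02 m or angle between pencil_cup's own z axis and vertical above 0.3 rad).
It also fails if it takes over 51 s, if anything falls off the work surface, if the arm or the gripper's body presses on something with over 40 N, if the wrist force passes 120 N, or if a joint passes its speed limit or range.

### The arm

A 7-joint arm with a two-finger parallel gripper is mounted at the origin on the work surface. World frame = base frame: x ahead of the robot, y to its left, z up, the work surface at z = 0. Lengths are in m, angles in rad, forces in N, time in s.
With the tool pointing down it reaches from about 0.4 to 0.85 m from the base axis. Payload 10.4 kg.
Tool frame: the origin (TCP) lies on the mounting face of the last link; the fingertips stand r.tips_ahead ahead of it and the grasp point (between the pads) lies 164 mm ahead of it (r.tips_ahead is the distance from the TCP to the fingertips, in m); z points along the fingers, y is the line along which they close (so a half turn about z gives the same grasp; the last joint's range is limited). The gripper opens to 87 mm and grips with 3 to 60 N. Pads are 19 mm wide; open, the fingers measure 117 mm over their backs; the gripper's body (75 mm by 190 mm) begins 51 mm behind the grasp point.
Start: joints at [-1.355, 0.332, -0.065, 1.46, 0.022, 1.35, -0.088], TCP at [0.148, 0.607, 0.405] pointing down, gripper open.
Joint ranges: [-2.6, 2.6], [-0.5, 2.12], [-1.47, 1.34], [0.16, 2.42], [-1.27, 4.41], [0.06, 2.06], [-2.6, 2.6]. Speed limits (rad/s): [2.22, 2.22, 2.79, 2.79, 3.14, 3.14, 3.14].

### API

Orientations are given as a unit quaternion [x, y, z, w].
In Python, from bench import telemetry, imaging, job, r gives the robot as it stands.
- The arm moves only by the tool move_arm, never from a script. Its argument "steps" is a list of rows, each an object of numbers: "dx", "dy", "dz": the shift along the tool's x, y, z in cm; "spin": the turn about the tool's z in rad. In form: [{"dx": .., "dy": .., "dz": .., "spin": ..}, ...]. A call has 1 to 12 rows; each row shifts and turns the commanded pose from where the row before left it, along the tool's axes as they then stand; what a row does not reach is not made up. A row lasts 1/10 s, in which the tool goes at most 50 mm and 8.59 degrees, less where a joint would pass 70% of its speed; a pose out of reach is approached as far as the arm can. A call with a gripper value outside its range is refused whole. "claw" is the finger opening in cm, from 0 to 8.7, set as the call begins (left out, the last holds). The fingers move at their own pace and stop on an object; "squeeze" is the grip in N (left out, the last holds). Time passes only in rows, so rows that do not move let the fingers close. It gives the time, the measured TCP pose, the force, the opening and the grip force at its end, in the units of the state.
- telemetry.read_state(): the state, without advancing time (a new reading comes with each control period).
- imaging.camera(name): name is "scene" or "top" or "wrist"; returns a dict with "img" (400x640x3 uint8, red, green, blue), "camera_matrix" (3x3 intrinsics, pixels), "D" ([k1, k2, p1, p2, k3] as OpenCV has them; the pictures are not rectified), "R" (3x3) and "t" (3): a world point X has camera coordinates R X + t. Camera axes: x right, y down, z forward; pixel columns grow to the right and rows downward; lengths in m; the calibration is good to about 2 mm. A picture is of the moment at which its call begins. There is no depth.
- job.close_job(): hands the job in; it is judged then, once.
The state is a dict: "time": time; "joint_positions": joint angles; "joint_vel": joint speeds; "joint_torque": joint torques, N m; "ee_pos": TCP position; "eef_rot": TCP orientation; "ft_force": force on the tool from outside, world axes, zero at the start; "torque": the same for the moment, N m; "width": finger opening in m; "grip_force": force on a finger pad.
Only numpy, scipy, OpenCV 4.12 (cv2) and the standard library are available. Lean on these libraries where they do the work, as an engineer would, in place of code of your own. Each camera call takes 0.05 s, during which the arm holds its last target. There are 200 camera calls.

## Working session

There is one attempt and no reset: what is moved stays moved. The work goes in short steps, Python scripts to look and compute and a tool call to move; the robot and the scene stay as the last step left them, time stands still between calls to the robot, and variables do not carry over. Pictures are saved under pics/ and viewed, at most 10 in all, crops included, and the job is handed in when it is done.

Besides the shell and the picture viewer there is one more tool, called after "Emit:" as name(argument=value, ...), one argument or row to a line, values as JSON. move_arm: Moves the arm, as the interface text tells. Its arguments: {"type":"object","properties":{"steps":{"type":"array","items":{"type":"object","properties":{"dx":{"type":"number"},"dy":{"type":"number"},"dz":{"type":"number"},"spin":{"type":"number"}}}},"claw":{"type":"number"},"squeeze":{"type":"number"}},"required":["steps"]}

```bash
mkdir -p pics; ls; python3 - <<'E'
from bench import telemetry, imaging, job, r
import cv2,pickle
s=telemetry.read_state();print(s, r.tips_ahead)
d={}
for n in("scene","top"):
    c=imaging.camera(n);d[n]=c;cv2.imwrite(f"pics/{n}0.png",c["img"][:,:,::-1]);print(n,c["camera_matrix"],c["D"],c["R"],c["t"])
pickle.dump(d,open("c0.pkl","wb"))
E
```

```text
pics
{'time': 0.0, 'joint_positions': array([-1.35458759,  0.33287412, -0.06469633,  1.46094842,  0.02157488,
        1.34991391, -0.08850458]), 'joint_vel': array([-0.00083255,  0.00168149, -0.00070137,  0.00043556,  0.00021364,
       -0.00120382,  0.00076401]), 'joint_torque': array([-7.46808964e-04, -6.23247886e+01,  2.45507219e-02, -3.89902461e+01,
       -6.13452774e-02,  3.97087354e-02,  1.15888229e-04]), 'ee_pos': array([0.14780164, 0.60713504, 0.40394895]), 'eef_rot': array([ 1.19117050e-01,  9.92879954e-01, -7.21919772e-04, -6.39737585e-05]), 'ft_force': array([-0.43675507,  0.90123429,  0.06893028]), 'torque': array([ 0.04787807,  0.06165467, -0.03428358]), 'grip_force': 0.0, 'width': 0.08700069510278838} 0.1822
scene [[462.65296167   0.         318.03301818]
 [  0.         462.65296167 203.23626635]
 [  0.           0.           1.        ]] [0.00258139 0.         0.         0.         0.        ] [[-0.67881414  0.73423974 -0.0101672 ]
 [ 0.4906856   0.44325744 -0.75016697]
 [-0.54629571 -0.51421285 -0.66117028]] [ 0.384488   -0.19808779  1.49719187]
top [[431.66118049   0.         317.45828829]
 [  0.         431.66118049 199.18004093]
 [  0.           0.           1.        ]] [-0.0864816  0.         0.         0.         0.       ] [[ 0.03153319 -0.99949756 -0.00320661]
 [-0.97684628 -0.03013903 -0.21180886]
 [ 0.21160579  0.00981137 -0.97730585]] [-0.04399559  0.53713303  1.17468263]
```

View pics/scene0.png

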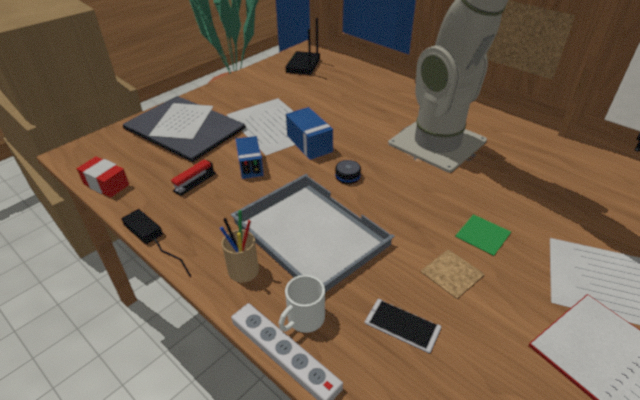

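View pics/top0.png

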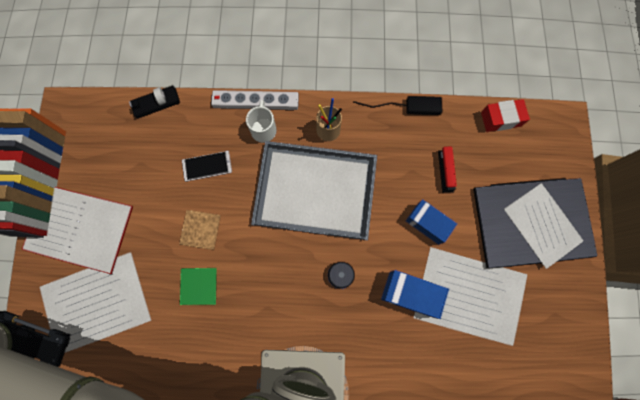

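Top view: small blue pot at (432,222) and a bigger blue pot at (416,294). The smaller one is meant, its mouth band at upper left around (417,212). Flat squares are cork at (200,229) and green at (198,286), and cork is meant. I'll confirm both in one crop.

```bash
cat > h.py <<'E'
import numpy as np,cv2,pickle
def ray(c,uv,z):
    uv=np.array(uv,float).reshape(-1,1,2)
    n=cv2.undistortPoints(uv,c["camera_matrix"],np.array(c["D"])).reshape(-1,2)
    R,t=c["R"],np.array(c["t"]).ravel();C=-R.T@t
    d=np.c_[n,np.ones(len(n))]@R
    return C+d*((z-C[2])/d[:,2])[:,None]
def blob(m,seed):
    n,l=cv2.connectedComponents(m.astype(np.uint8));v=l[seed[1],seed[0]];return (l==v).astype(np.uint8) if v else None
E
python3 - <<'E'
from h import *
d=pickle.load(open("c0.pkl","rb"));c=d["top"];im=c["img"]
a=cv2.resize(im[190:320,375:475],None,fx=4,fy=4,interpolation=cv2.INTER_CUBIC)
b=cv2.resize(im[200:310,170:230],None,fx=4,fy=4,interpolation=cv2.INTER_CUBIC)
s=cv2.resize(d["scene"]["img"][125:185,230:280],None,fx=4,fy=4,interpolation=cv2.INTER_CUBIC)
o=np.zeros((520,400+240),np.uint8)
o=np.zeros((520,840,3),np.uint8)[:, :800];o[:,:400]=a;o[:440,400:640]=b;o[:240,600:800]=s
cv2.imwrite("pics/crop1.png",o[:,:,::-1])
print("C",-c["R"].T@np.array(c["t"]))
h=cv2.cvtColor(im,cv2.COLOR_RGB2HSV)
# cork
m=(h[:,:,0]>8)&(h[:,:,0]<25);
g=im[200:260,170:230].astype(int);print("cork px",im[229,200],im[229,170],im[250,225])
# tray interior
m=(h[:,:,1]<40)&(h[:,:,2]>120);k=blob(m,(315,190))
q,_=cv2.findContours(k,0,2);q=max(q,key=cv2.contourArea);print("tray floor",cv2.minAreaRect(q),ray(c,[cv2.minAreaRect(q)[0]],.004))
m=(h[:,:,0]>100)&(h[:,:,0]<125)&(h[:,:,1]>110);k=blob(m,(438,225));print(im[225,438],im[217,428],im[212,417])
q,_=cv2.findContours(k,0,2);q=max(q,key=cv2.contourArea);print("pot",cv2.boxPoints(cv2.minAreaRect(q)),cv2.approxPolyDP(q,3,True).reshape(-1,2).tolist())
E
```

```text
C [ 0.27751407 -0.03931006  1.26165267]
cork px [168 127  83] [137  88  54] [139  90  55]
tray floor ((314.8759460449219, 191.492919921875), (99.98278045654297, 70.76554107666016), 7.666804790496826) [[ 0.57311107 -0.01821692  0.004     ]]
[ 37  75 135] [ 37  74 132] [ 40  75 133]
pot [[413.7973  226.28378]
 [429.47296 204.33783]
 [456.62158 223.72974]
 [440.94592 245.67569]] [[430, 206], [414, 226], [439, 243], [455, 223]]
```

View pics/crop1.png

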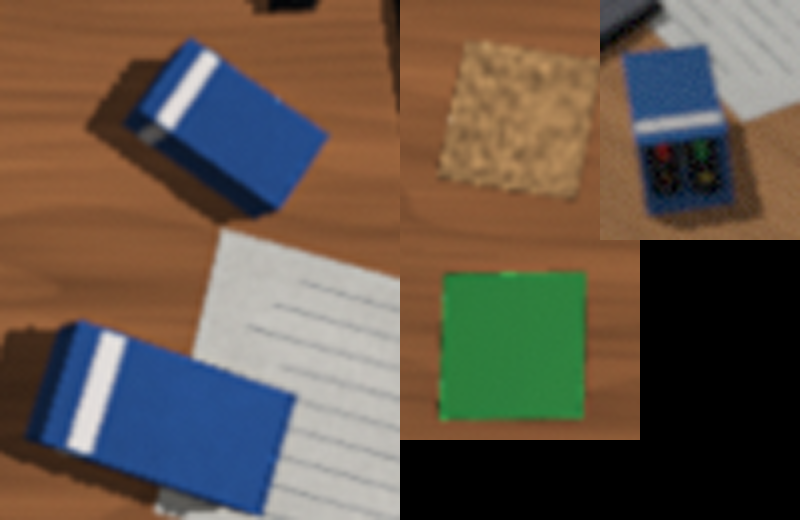

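The crop confirms it: the small pot has its pale band at the mouth (upper left) and the scene inset shows four highlighter noses in it. The cork square is in the upper middle. Next, precise values.

```bash
python3 - <<'E'
from h import *
d=pickle.load(open("c0.pkl","rb"));c=d["top"];im=c["img"]
h=cv2.cvtColor(im,cv2.COLOR_RGB2HSV);V=h[:,:,2].astype(int)
m=((h[:,:,0]>100)&(h[:,:,0]<125)&(h[:,:,1]>110)&(V>105))|((h[:,:,1]<40)&(V>150));k=np.zeros_like(V);k[198:250,405:462]=m[198:250,405:462];k=blob(k,(438,222))
q,_=cv2.findContours(k,0,2);q=max(q,key=cv2.contourArea)
w=ray(c,q.reshape(-1,2)+0.0,.066)[:,:2].astype(np.float32)
(cx,cy),wh,an=r=cv2.minAreaRect(w);print("pot top",r,cv2.boxPoints(r).tolist())
m=(im[:,:,0]>148)&(im[:,:,0]>im[:,:,2]+30);m=cv2.morphologyEx(m.astype(np.uint8),cv2.MORPH_CLOSE,np.ones((3,3)))
k=np.zeros_like(m);k[205:255,175:225]=m[205:255,175:225];k=cv2.morphologyEx(k,cv2.MORPH_OPEN,np.ones((3,3)));k=blob(k,(200,229))
q,_=cv2.findContours(k,0,2);q=max(q,key=cv2.contourArea)
print("cork",cv2.minAreaRect(ray(c,q.reshape(-1,2),.005)[:,:2].astype(np.float32)))
# tray dark rim outer at z=.032
m=(h[:,:,1]<110)&(V<150);k=np.zeros_like(m,dtype=np.uint8);k[135:245,245:385]=(h[:,:,1]<90)[135:245,245:385]
k=cv2.morphologyEx(k,cv2.MORPH_OPEN,np.ones((5,5)));k=blob(k,(315,190));q,_=cv2.findContours(k,0,2);q=max(q,key=cv2.contourArea)
print("tray rim",cv2.minAreaRect(ray(c,q.reshape(-1,2),.032)[:,:2].astype(np.float32)),cv2.minAreaRect(q))
for n,p,z in(("phone",(207,166),.008),("stapler",(447,168),.048),("mug",(261,124),.092),("cup",(328,123),.1)):print(n,ray(c,[p],z))
E
```

```text
pot top ((0.4861617088317871, -0.3547591269016266), (0.11725762486457825, 0.06415865570306778), 55.416542053222656) [[0.4264727234840393, -0.3848198354244232], [0.4792945683002472, -0.42123666405677795], [0.5458506941795349, -0.32469841837882996], [0.493028849363327, -0.2882815897464752]]
cork ((0.45138734579086304, 0.33411166071891785), (0.13134752213954926, 0.10383856296539307), 83.10408020019531)
tray rim ((0.5857652425765991, -0.0017168372869491577), (0.3746744692325592, 0.27777573466300964), 84.1590805053711) ((310.8900146484375, 186.35769653320312), (125.9180908203125, 91.736328125), 7.305758953094482)
phone [[0.64187829 0.3126099  0.008     ]]
stapler [[ 0.64595995 -0.40545204  0.048     ]]
mug [[0.74831996 0.14282892 0.092     ]]
cup [[ 0.75365673 -0.05084315  0.1       ]]
```

```bash
python3 - <<'E'
from h import *
d=pickle.load(open("c0.pkl","rb"));c=d["top"];im=c["img"]
h=cv2.cvtColor(im,cv2.COLOR_RGB2HSV);V=h[:,:,2].astype(int)
p=ray(c,[(186.2,210),(220,214.5),(214.5,249.5),(180,244.5)],.005);print("cork",p[:,:2],p.mean(0),np.linalg.norm(np.diff(p,axis=0),axis=1))
k=blob((h[:,:,1]<40)&(V>120),(315,190));q,_=cv2.findContours(k,0,2);q=max(q,key=cv2.contourArea)
print(cv2.minAreaRect(ray(c,q.reshape(-1,2),.004)[:,:2].astype(np.float32)))
k=np.zeros(V.shape,np.uint8);B=(im[:,:,2].astype(int)>=im[:,:,0]-8);k[135:245,245:385]=B[135:245,245:385];k[:145,290:]=0
k=cv2.morphologyEx(k,cv2.MORPH_OPEN,np.ones((3,3)));k=blob(k,(315,190));q,_=cv2.findContours(k,0,2);q=max(q,key=cv2.contourArea)
print(cv2.minAreaRect(ray(c,q.reshape(-1,2),.032)[:,:2].astype(np.float32)),cv2.approxPolyDP(q,4,True).reshape(-1,2).tolist())
o=cv2.resize(im[130:260,170:390],None,fx=3.6,fy=3.6,interpolation=cv2.INTER_CUBIC);cv2.imwrite("pics/crop2.png",o[:,:,::-1])
E
```

```text
cork [[0.5044143  0.36454137]
 [0.49411246 0.2613168 ]
 [0.38977556 0.26959233]
 [0.40066796 0.37349997]] [0.44724257 0.31723762 0.005     ] [0.10373736 0.10466457 0.10447699]
((0.5747363567352295, -0.01852172613143921), (0.29526713490486145, 0.21706926822662354), 84.0348892211914)Traceback (most recent call last):
  File "<stdin>", line 8, in <module>
ValueError: max() iterable argument is empty
```

```bash
python3 - <<'E'
from h import *
im=pickle.load(open("c0.pkl","rb"))["top"]["img"]
o=cv2.resize(im[135:250,245:385],None,fx=5,fy=5,interpolation=cv2.INTER_CUBIC);cv2.imwrite("pics/crop2.png",o[:,:,::-1])
E
```

```text
(no output)
```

View pics/crop2.png

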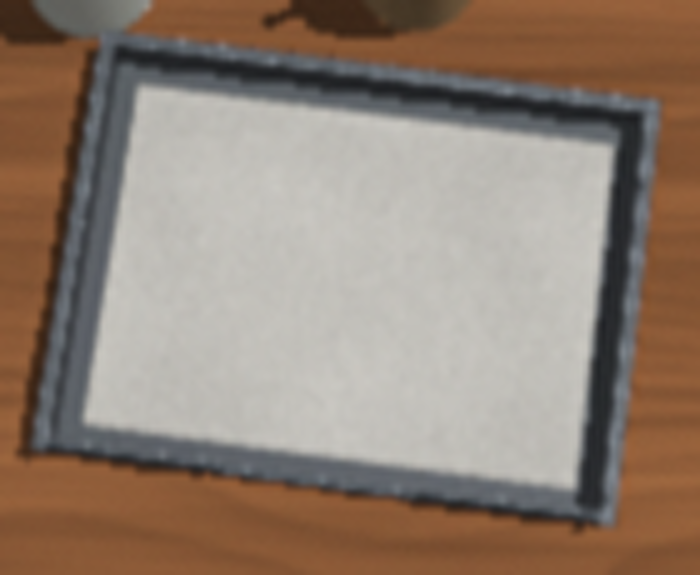

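The crop shows the tray rim corners at crop (104,37), (657,103), (612,521) and (37,449), with a paper sheet on the floor.

```bash
python3 - <<'E'
from h import *
c=pickle.load(open("c0.pkl","rb"))["top"]
q=np.array([(104,37),(657,103),(612,521),(37,449)])/5+[244.6,134.6]
p=ray(c,q,.032);print(p.round(4),p.mean(0),np.linalg.norm(np.diff(np.r_[p,p[:1]],axis=0),axis=1))
import numpy as np
from scipy.spatial.transform import Rotation as R
print(R.from_quat([1.19117050e-01,9.92879954e-01,-7.2e-04,-6.4e-05]).as_matrix())
P=np.array([.4862,-.3548]);a=np.array([.567,.823])
print("grip28",P-a*.032,"mouth",P+a*.06)
E
```

```text
[[ 0.715   0.1353  0.032 ]
 [ 0.6835 -0.1975  0.032 ]
 [ 0.4322 -0.1724  0.032 ]
 [ 0.4635  0.1595  0.032 ]] [ 0.57353329 -0.01876785  0.032     ] [0.33424447 0.25259479 0.3333591  0.25267604]
[[-9.71622249e-01  2.36537771e-01 -2.98617187e-04]
 [ 2.36537955e-01  9.71621220e-01 -1.41450016e-03]
 [-4.44399180e-05 -1.44499412e-03 -9.99998955e-01]]
grip28 [ 0.468056 -0.381136] mouth [ 0.52022 -0.30542]
```

Emit:
move_arm(
  steps=[
    {"dx":-3.8,"dy":-2.8},
    {"dx":-3.8,"dy":-2.8},
    {"dx":-3.8,"dy":-2.8},
    {"dx":-3.8,"dy":-2.8},
    {"dx":-3.8,"dy":-2.8},
    {"dx":-3.8,"dy":-2.8},
    {"dx":-3.8,"dy":-2.8},
    {"dx":-3.8,"dy":-2.8},
    {"dx":-3.8,"dy":-2.8},
    {"dx":-3.8,"dy":-2.8},
    {"dx":-3.8,"dy":-2.8},
    {"dx":-3.8,"dy":-2.8},
  ],
  claw=8.7,
)

```text
$.steps[0]: bad value
```

Emit:
move_arm(
  steps=[
    {"dx":-0.8,"dy":-4.6},
    {"dx":-0.8,"dy":-4.6},
    {"dx":-0.8,"dy":-4.6},
    {"dx":-0.8,"dy":-4.6},
    {"dx":-0.8,"dy":-4.6},
    {"dx":-0.8,"dy":-4.6},
    {"dx":-0.8,"dy":-4.6},
    {"dx":-0.8,"dy":-4.6},
    {"dx":-0.8,"dy":-4.6},
    {"dx":-0.8,"dy":-4.6},
    {"dx":-0.8,"dy":-4.6},
    {"dx":-0.8,"dy":-4.6},
  ],
)

```text
$.steps[0]: bad value
```

Emit:
move_arm(
  steps=[
    {"spin":0.145},
    {"spin":0.145},
    {"spin":0.145},
    {"spin":0.145},
    {"spin":0.145},
    {"spin":0.145},
    {"spin":0.145},
    {"spin":0.145},
    {"spin":0.145},
    {"spin":0.145},
    {"spin":0.145},
    {"spin":0.145},
  ],
)

```text
$.steps[0]: bad value
```

Emit:
move_arm(
  steps=[
    {"dx":-3.8,"dy":-2.8,"dz":0,"spin":0},
    {"dx":-3.8,"dy":-2.8,"dz":0,"spin":0},
    {"dx":-3.8,"dy":-2.8,"dz":0,"spin":0},
    {"dx":-3.8,"dy":-2.8,"dz":0,"spin":0},
    {"dx":-3.8,"dy":-2.8,"dz":0,"spin":0},
    {"dx":-3.8,"dy":-2.8,"dz":0,"spin":0},
    {"dx":-3.8,"dy":-2.8,"dz":0,"spin":0},
    {"dx":-3.8,"dy":-2.8,"dz":0,"spin":0},
    {"dx":-3.8,"dy":-2.8,"dz":0,"spin":0},
    {"dx":-3.8,"dy":-2.8,"dz":0,"spin":0},
    {"dx":-3.8,"dy":-2.8,"dz":0,"spin":0},
    {"dx":-3.8,"dy":-2.8,"dz":0,"spin":0},
  ],
  claw=8.7,
)

```text
time: 1.3
ee_pos: [0.5122, 0.1712, 0.4047]
eef_rot: [0.119, 0.993, 0.0, -0.0]
ft_force: [1.3, 0.5, -0.1]
width: 0.0868
grip_force: 0.0
```

Emit:
move_arm(
  steps=[
    {"dx":-0.8,"dy":-4.6,"dz":0,"spin":0},
    {"dx":-0.8,"dy":-4.6,"dz":0,"spin":0},
    {"dx":-0.8,"dy":-4.6,"dz":0,"spin":0},
    {"dx":-0.8,"dy":-4.6,"dz":0,"spin":0},
    {"dx":-0.8,"dy":-4.6,"dz":0,"spin":0},
    {"dx":-0.8,"dy":-4.6,"dz":0,"spin":0},
    {"dx":-0.8,"dy":-4.6,"dz":0,"spin":0},
    {"dx":-0.8,"dy":-4.6,"dz":0,"spin":0},
    {"dx":-0.8,"dy":-4.6,"dz":0,"spin":0},
    {"dx":-0.8,"dy":-4.6,"dz":0,"spin":0},
    {"dx":-0.8,"dy":-4.6,"dz":0,"spin":0},
    {"dx":-0.8,"dy":-4.6,"dz":0,"spin":0},
  ],
)

```text
time: 2.5
ee_pos: [0.4739, -0.3877, 0.4044]
eef_rot: [0.119, 0.993, 0.0, -0.0]
ft_force: [1.2, 0.7, 1.6]
width: 0.0867
grip_force: 0.0
```

Emit:
move_arm(
  steps=[
    {"dx":0,"dy":0,"dz":0,"spin":0.145},
    {"dx":0,"dy":0,"dz":0,"spin":0.145},
    {"dx":0,"dy":0,"dz":0,"spin":0.145},
    {"dx":0,"dy":0,"dz":0,"spin":0.145},
    {"dx":0,"dy":0,"dz":0,"spin":0.145},
    {"dx":0,"dy":0,"dz":0,"spin":0.145},
    {"dx":0,"dy":0,"dz":0,"spin":0.145},
    {"dx":0,"dy":0,"dz":0,"spin":0.145},
    {"dx":0,"dy":0,"dz":0,"spin":0.145},
    {"dx":0,"dy":0,"dz":0,"spin":0.145},
    {"dx":0,"dy":0,"dz":0,"spin":0.145},
    {"dx":0,"dy":0,"dz":0,"spin":0.145},
  ],
)

```text
time: 3.7
ee_pos: [0.4741, -0.3859, 0.4044]
eef_rot: [0.837, 0.547, -0.0, -0.0]
ft_force: [-0.3, 0.1, -1.0]
width: 0.087
grip_force: 0.0
```

```bash
cat >> h.py <<'E'
def tool(P):
    "tool-axis shift (cm) to bring the grasp point to P; state printed"
    from bench import telemetry
    from scipy.spatial.transform import Rotation as R
    s=telemetry.read_state();M=R.from_quat(s["eef_rot"]).as_matrix();g=s["ee_pos"]+M[:,2]*.164
    print("t",s["time"],"grasp",g.round(4),"x at",np.degrees(np.arctan2(M[1,0],M[0,0])).round(2),"z",M[:,2].round(4),"j",s["joint_positions"].round(2),"F",s["ft_force"].round(1),"w",s["width"],s["grip_force"])
    if P is not None: print("shift cm",(M.T@(np.array(P)-g)*100).round(2))
E
python3 - <<'E'
from h import *
from bench import imaging
tool([.467,-.383,.033])
c=imaging.camera("wrist");pickle.dump(c,open("w1.pkl","wb"));cv2.imwrite("pics/w1.png",c["img"][:,:,::-1])
E
```

```text
t 3.7 grasp [ 0.4741 -0.3858  0.2404] x at 66.29 z [-4.e-04  5.e-04 -1.e+00] j [-0.21  0.5   1.14  1.54 -0.46  1.39  0.55] F [-0.3  0.1 -1. ] w 0.08700790031932995 0.0
shift cm [-0.03 -0.75 20.74]
```

View pics/w1.png

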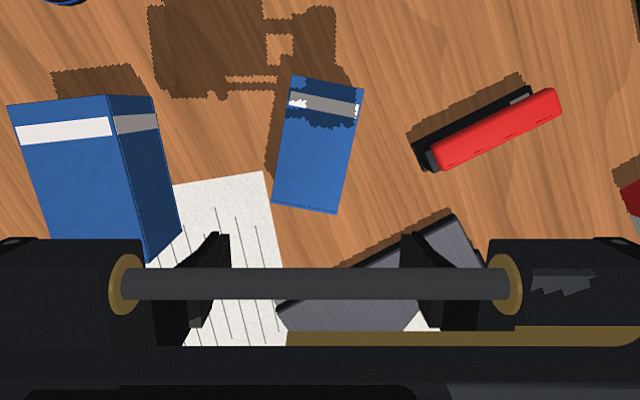

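Wrist view: the pot's top-face corners are at about (292,74), (363,89), (337,214) and (271,200), mouth band upper. The big pot is on the left and the stapler on the right.

```bash
python3 - <<'E'
from h import *
c=pickle.load(open("w1.pkl","rb"))
p=ray(c,[(292,74),(363,89),(337,214),(271,200)],.066)[:,:2];print(p.round(4),p.mean(0),np.linalg.norm(np.diff(p,axis=0),axis=1))
a=(p[0]+p[1]-p[2]-p[3]);a/=np.linalg.norm(a);print("axis",a,np.degrees(np.arctan2(a[1],a[0])))
g=p.mean(0)-a*.033;print(g);tool([*g,.034])
E
```

```text
[[ 0.4947 -0.288 ]
 [ 0.5471 -0.3246]
 [ 0.4811 -0.4229]
 [ 0.4281 -0.3842]] [ 0.48774181 -0.3549311 ] [0.06392464 0.11840192 0.06563523]
axis [0.56316062 0.82634746] 55.72534131724535
[ 0.46915751 -0.38220057]
t 3.75 grasp [ 0.4742 -0.3857  0.2402] x at 65.81 z [-6.e-04  6.e-04 -1.e+00] j [-0.21  0.51  1.14  1.54 -0.46  1.39  0.54] F [ 0.7  0.8 -0.2] w 0.08677796907291856 0.0
shift cm [ 0.1  -0.59 20.62]
```

Emit:
move_arm(
  steps=[
    {"dx":0.1,"dy":-0.6,"dz":0,"spin":0.09},
    {"dx":0,"dy":0,"dz":0,"spin":0.09},
    {"dx":0,"dy":0,"dz":4,"spin":0},
    {"dx":0,"dy":0,"dz":4,"spin":0},
    {"dx":0,"dy":0,"dz":4,"spin":0},
    {"dx":0,"dy":0,"dz":3,"spin":0},
    {"dx":0,"dy":0,"dz":0,"spin":0},
  ],
)

```text
time: 4.45
ee_pos: [0.4682, -0.3814, 0.2509]
eef_rot: [0.881, 0.473, -0.002, -0.003]
ft_force: [0.1, 0.7, 0.9]
width: 0.0871
grip_force: 0.0
```

```bash
python3 -c "
from h import *
tool([.4692,-.3822,.033])"
```

```text
t 4.45 grasp [ 0.4673 -0.3808  0.0869] x at 56.46 z [-0.0055  0.0037 -1.    ] j [-0.16  0.65  1.05  1.73 -0.62  1.14  0.49] F [0.1 0.7 0.9] w 0.08709662596674635 0.0
shift cm [-0.01  0.27  5.38]
```

Emit:
move_arm(
  steps=[
    {"dx":0,"dy":0.2,"dz":2,"spin":0.015},
    {"dx":0,"dy":0,"dz":2,"spin":0},
    {"dx":0,"dy":0,"dz":1.4,"spin":0},
    {"dx":0,"dy":0,"dz":0,"spin":0},
  ],
)

```text
time: 4.85
ee_pos: [0.4706, -0.3836, 0.1996]
eef_rot: [0.885, 0.465, -0.0, -0.001]
ft_force: [0.1, 0.5, 0.6]
width: 0.087
grip_force: 0.0
```

Emit:
move_arm(
  steps=[
    {"dx":0,"dy":0,"dz":0,"spin":0},
    {"dx":0,"dy":0,"dz":0,"spin":0},
    {"dx":0,"dy":0,"dz":0,"spin":0},
    {"dx":0,"dy":0,"dz":0,"spin":0},
    {"dx":0,"dy":0,"dz":0,"spin":0},
  ],
  claw=5,
  squeeze=40,
)

```text
time: 5.35
ee_pos: [0.4706, -0.384, 0.2014]
eef_rot: [0.885, 0.465, 0.0, 0.0]
ft_force: [-2.6, 1.1, 5.4]
width: 0.0659
grip_force: 40.0
```

```bash
python3 -c "
from h import *
tool([.4692,-.3822,.033])"
```

```text
t 5.35 grasp [ 0.4707 -0.384   0.0374] x at 55.45 z [ 4.e-04  1.e-04 -1.e+00] j [-0.12  0.71  0.99  1.75 -0.68  1.06  0.51] F [-2.6  1.1  5.4] w 0.06585617464089731 39.96175083797425
shift cm [ 0.07 -0.23  0.44]
```

Emit:
move_arm(
  steps=[
    {"dx":0,"dy":0,"dz":-2,"spin":0},
    {"dx":0,"dy":0,"dz":-3,"spin":0},
    {"dx":0,"dy":0,"dz":-3,"spin":0},
    {"dx":0,"dy":0,"dz":-2,"spin":-0.1},
    {"dx":0,"dy":0,"dz":0,"spin":-0.1},
    {"dx":0,"dy":0,"dz":0,"spin":-0.1},
    {"dx":0,"dy":0,"dz":0,"spin":-0.1},
    {"dx":0,"dy":0,"dz":0,"spin":-0.1},
  ],
)

```text
time: 6.15
ee_pos: [0.4707, -0.3837, 0.3006]
eef_rot: [0.741, 0.671, 0.0, -0.0]
ft_force: [0.0, 0.6, -2.4]
width: 0.0657
grip_force: 40.0
```

```bash
python3 - <<'E'
from h import *
from bench import imaging
tool([.5624,-.1369,.10])
c=imaging.camera("scene");cv2.imwrite("pics/s1.png",cv2.resize(c["img"][80:230,180:400],None,fx=3,fy=3)[:,:,::-1])
E
```

```text
t 6.15 grasp [ 0.4707 -0.3837  0.1366] x at 84.34 z [ 1.e-04  2.e-04 -1.e+00] j [-0.13  0.54  0.99  1.68 -0.48  1.19  0.88] F [ 0.   0.6 -2.4] w 0.06569082105081415 39.95033534243703
shift cm [25.47  6.69  3.67]
```

View pics/s1.png

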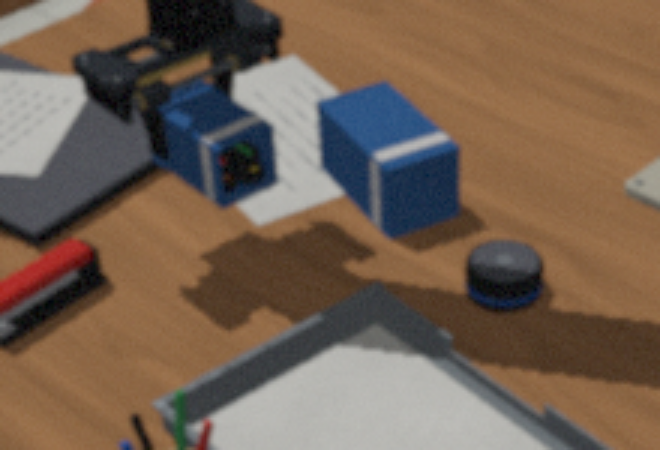

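The crop shows the pot held roughly level at (215,145), pens still inside. I'll carry it to the tray.

Emit:
move_arm(
  steps=[
    {"dx":1.5,"dy":0.5,"dz":0,"spin":0},
    {"dx":2.8,"dy":0.8,"dz":0,"spin":0},
    {"dx":3,"dy":0.8,"dz":0,"spin":0},
    {"dx":3,"dy":0.8,"dz":0,"spin":0},
    {"dx":3,"dy":0.8,"dz":0,"spin":0},
    {"dx":3,"dy":0.8,"dz":0,"spin":0},
    {"dx":3,"dy":0.8,"dz":0,"spin":0},
    {"dx":2.5,"dy":0.6,"dz":0,"spin":0},
    {"dx":2,"dy":0.4,"dz":1,"spin":0},
    {"dx":1.2,"dy":0.3,"dz":2,"spin":0},
    {"dx":0.5,"dy":0.1,"dz":2,"spin":0},
    {"dx":0,"dy":0,"dz":2,"spin":0},
  ],
)

```text
time: 7.4
ee_pos: [0.5636, -0.136, 0.2291]
eef_rot: [0.743, 0.67, -0.0, -0.0]
ft_force: [-0.3, -0.2, -1.9]
width: 0.0659
grip_force: 40.0
```

```bash
python3 -c "
from h import *
tool([.5624,-.1369,.043])"
```

```text
t 7.4 grasp [ 0.5636 -0.1359  0.0651] x at 84.1 z [-4.e-04  4.e-04 -1.e+00] j [-0.57  0.57  0.94  1.81 -0.53  1.04  0.47] F [-0.3 -0.2 -1.9] w 0.06588920430487875 39.952913420274854
shift cm [-0.11 -0.11  2.21]
```

Emit:
move_arm(
  steps=[
    {"dx":0,"dy":0,"dz":1.5,"spin":0},
    {"dx":0,"dy":0,"dz":0.6,"spin":0},
    {"dx":0,"dy":0,"dz":0,"spin":0},
  ],
)

```text
time: 7.7
ee_pos: [0.5632, -0.1375, 0.209]
eef_rot: [0.743, 0.669, -0.001, -0.0]
ft_force: [0.4, -0.3, -1.7]
width: 0.0661
grip_force: 40.0
```

Emit:
move_arm(
  steps=[
    {"dx":0,"dy":0,"dz":0,"spin":0},
    {"dx":0,"dy":0,"dz":0,"spin":0},
    {"dx":0.2,"dy":0,"dz":-0.4,"spin":0},
    {"dx":0.2,"dy":0,"dz":-0.4,"spin":0},
    {"dx":0.2,"dy":0,"dz":-0.4,"spin":0},
    {"dx":0.2,"dy":0,"dz":-0.4,"spin":0},
    {"dx":0.2,"dy":0,"dz":-0.4,"spin":0},
    {"dx":0.2,"dy":0,"dz":-0.3,"spin":0},
  ],
  squeeze=3,
)

```text
time: 8.5
ee_pos: [0.5648, -0.125, 0.2332]
eef_rot: [0.743, 0.67, 0.0, 0.0]
ft_force: [-0.9, 0.1, -1.6]
width: 0.0661
grip_force: 3.0
```

```bash
python3 - <<'E'
from h import *
from bench import imaging
tool(None)
c=imaging.camera("scene");cv2.imwrite("pics/s2.png",cv2.resize(c["img"][130:270,210:400],None,fx=4,fy=4)[:,:,::-1])
E
```

```text
t 8.5 grasp [ 0.5649 -0.125   0.0692] x at 84.1 z [ 3.e-04  2.e-04 -1.e+00] j [-0.6   0.56  0.95  1.81 -0.52  1.04  0.44] F [-0.9  0.1 -1.6] w 0.06610387194953714 2.9997755927252
```

View pics/s2.png

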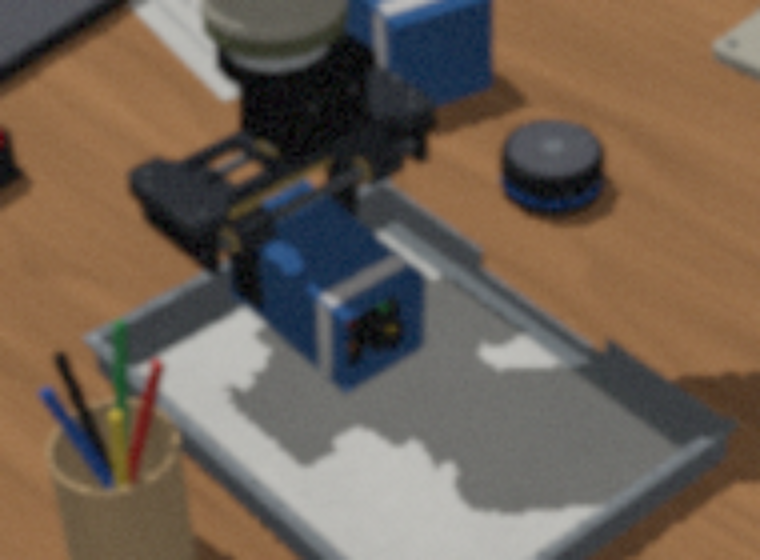

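```bash
python3 - <<'E'
from h import *
c=pickle.load(open("c0.pkl","rb"))["scene"]
for n,q in(("lower",(345,390)),("lower inner",(425,340)),("upper outer",(322,300)),("upper inner",(412,255))):
    u=(q[0]/4+210-.4,q[1]/4+130-.4)
    print(n,*[ (z,ray(c,[u],z)[0].round(3)[:2].tolist()) for z in(.004,.02,.035,.05,.07,.09,.1)])
E
```

```text
lower (0.004, [0.589, -0.058]) (0.02, [0.6, -0.046]) (0.035, [0.61, -0.035]) (0.05, [0.621, -0.023]) (0.07, [0.635, -0.008]) (0.09, [0.649, 0.007]) (0.1, [0.656, 0.014])
lower inner (0.004, [0.519, -0.052]) (0.02, [0.531, -0.04]) (0.035, [0.543, -0.029]) (0.05, [0.555, -0.018]) (0.07, [0.57, -0.003]) (0.09, [0.586, 0.012]) (0.1, [0.594, 0.02])
upper outer (0.004, [0.537, -0.132]) (0.02, [0.549, -0.118]) (0.035, [0.56, -0.106]) (0.05, [0.572, -0.093]) (0.07, [0.587, -0.076]) (0.09, [0.602, -0.06]) (0.1, [0.61, -0.051])
upper inner (0.004, [0.46, -0.119]) (0.02, [0.474, -0.106]) (0.035, [0.487, -0.093]) (0.05, [0.5, -0.081]) (0.07, [0.517, -0.064]) (0.09, [0.534, -0.048]) (0.1, [0.542, -0.04])
```

The mouth corner pixels match an untilted pot, so the wide pad patch holds it level even at 3 N. I'll set it down and regrip only its top rear corner, so a small patch lets it pivot.

Emit:
move_arm(
  steps=[
    {"dx":-0.6,"dy":0,"dz":0,"spin":0},
    {"dx":-0.6,"dy":0,"dz":1,"spin":0},
    {"dx":0,"dy":0,"dz":1,"spin":0},
    {"dx":0,"dy":0,"dz":0.8,"spin":0},
    {"dx":0,"dy":0,"dz":0,"spin":0},
  ],
  squeeze=20,
)

```text
time: 9.05
ee_pos: [0.5632, -0.1377, 0.2036]
eef_rot: [0.743, 0.669, -0.001, -0.0]
ft_force: [0.3, 0.2, -2.7]
width: 0.066
grip_force: 20.0
```

Emit:
move_arm(
  steps=[
    {"dx":0,"dy":0,"dz":0,"spin":0},
    {"dx":0,"dy":0,"dz":0,"spin":0},
    {"dx":0,"dy":0,"dz":0,"spin":0},
    {"dx":0,"dy":0,"dz":0,"spin":0},
  ],
  claw=8.7,
)

```text
time: 9.45
ee_pos: [0.5636, -0.137, 0.2047]
eef_rot: [0.742, 0.67, 0.0, -0.0]
ft_force: [0.5, 0.6, 0.7]
width: 0.0848
grip_force: 0.0
```

```bash
python3 -c "
from h import *
tool(None)"
```

```text
t 9.45 grasp [ 0.5636 -0.137   0.0407] x at 84.11 z [ 1.e-04  2.e-04 -1.e+00] j [-0.55  0.6   0.91  1.82 -0.56  1.    0.49] F [0.5 0.6 0.7] w 0.08478113217298816 0.0
```

Emit:
move_arm(
  steps=[
    {"dx":-0.8,"dy":0,"dz":-1.2,"spin":0},
    {"dx":-0.8,"dy":0,"dz":-1.2,"spin":0},
    {"dx":-0.8,"dy":0,"dz":-1.1,"spin":0},
    {"dx":0,"dy":0,"dz":0,"spin":0},
  ],
)

```text
time: 9.85
ee_pos: [0.5611, -0.1633, 0.2421]
eef_rot: [0.743, 0.669, 0.001, 0.001]
ft_force: [0.1, 0.3, -0.2]
width: 0.0866
grip_force: 0.0
```

Emit:
move_arm(
  steps=[
    {"dx":0,"dy":0,"dz":0,"spin":0},
    {"dx":0,"dy":0,"dz":0,"spin":0},
    {"dx":0,"dy":0,"dz":0,"spin":0},
    {"dx":0,"dy":0,"dz":0,"spin":0},
    {"dx":0,"dy":0,"dz":0,"spin":0},
    {"dx":0,"dy":0,"dz":0,"spin":0},
  ],
  claw=5,
  squeeze=5,
)

```text
time: 10.45
ee_pos: [0.561, -0.1608, 0.2394]
eef_rot: [0.743, 0.67, -0.0, -0.0]
ft_force: [-0.0, 0.9, -1.7]
width: 0.0659
grip_force: 5.0
```

Emit:
move_arm(
  steps=[
    {"dx":0.3,"dy":0,"dz":-0.5,"spin":0},
    {"dx":0.3,"dy":0,"dz":-0.5,"spin":0},
    {"dx":0.35,"dy":0,"dz":-0.5,"spin":0},
    {"dx":0.35,"dy":0,"dz":-0.45,"spin":0},
    {"dx":0.4,"dy":0,"dz":-0.45,"spin":0},
    {"dx":0,"dy":0,"dz":0,"spin":0},
  ],
)

```text
time: 11.05
ee_pos: [0.5632, -0.1435, 0.2644]
eef_rot: [0.742, 0.67, 0.0, 0.0]
ft_force: [0.1, -0.5, -1.7]
width: 0.066
grip_force: 5.0
```

```bash
python3 - <<'E'
from h import *
from bench import imaging
tool(None)
c=imaging.camera("scene");cv2.imwrite("pics/s3.png",cv2.resize(c["img"][130:270,210:400],None,fx=4,fy=4)[:,:,::-1])
E
```

```text
t 11.05 grasp [ 0.5634 -0.1434  0.1004] x at 84.15 z [ 1.1e-03  2.0e-04 -1.0e+00] j [-0.59  0.52  0.98  1.78 -0.49  1.1   0.45] F [ 0.1 -0.5 -1.7] w 0.06599379358969278 4.997696969658136
```

View pics/s3.png

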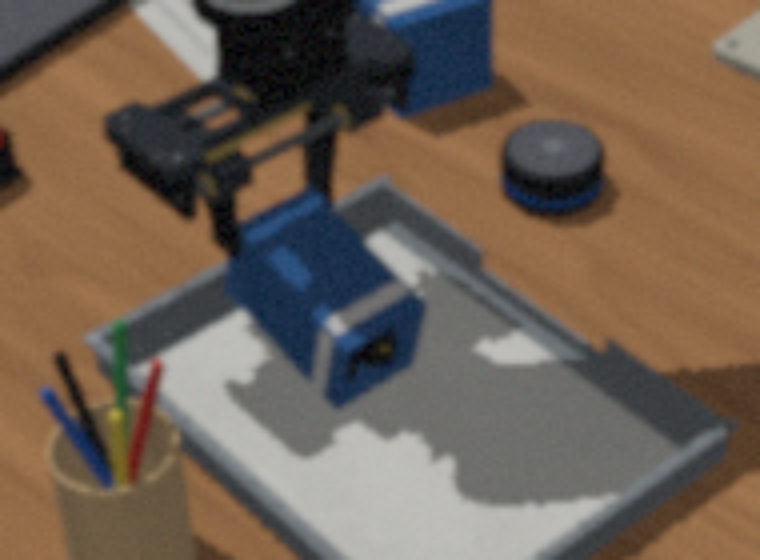

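The crop now looks tilted, lower mouth corner at about (340,405) in the crop. I'll check it numerically.

```bash
cat >> h.py <<'E'
def pot(c=None):
    "pot corners in scene view (pixels), largest blue blob in tray area"
    from bench import imaging
    c=c or imaging.camera("scene");im=c["img"];h=cv2.cvtColor(im,cv2.COLOR_RGB2HSV)
    m=np.zeros(h.shape[:2],np.uint8);x=(h[:,:,0]>98)&(h[:,:,0]<128)&(h[:,:,1]>120)&(h[:,:,2]>45)
    m[120:280,255:345]=x[120:280,255:345];m[:160,295:]=0
    m=cv2.morphologyEx(m,cv2.MORPH_CLOSE,np.ones((5,5)))
    q,_=cv2.findContours(m,0,2);q=max(q,key=cv2.contourArea);H=cv2.convexHull(q)
    return c,cv2.approxPolyDP(H,2.5,True).reshape(-1,2)
E
python3 - <<'E'
from h import *
c=pickle.load(open("c0.pkl","rb"))["scene"]
print(ray(c,[(294.6,230.9)],.004))
c,q=pot();print(q.tolist(),cv2.contourArea(q))
m=np.array([.102,.9948,0]);y=np.array([.9948,-.102,0]);z=np.array([0,0,1.])
E0=np.array([.5636,-.137,.004])+.0936*m
def prj(X): return cv2.projectPoints(np.array(X),cv2.Rodrigues(c["R"])[0],np.array(c["t"]),c["camera_matrix"],np.array(c["D"]))[0].reshape(-1,2).round(0).tolist()
for f in(0,8,15,22):
    f=np.radians(f);a=m*np.cos(f)-z*np.sin(f);u=z*np.cos(f)+m*np.sin(f)
    print(np.degrees(f),prj([E0+y*.033,E0-y*.033,E0+y*.033+u*.066,E0-y*.033+u*.066,E0+y*.033-a*.12,E0+y*.033+u*.066-a*.12,E0-y*.033+u*.066-a*.12]))
E
```

```text
[[ 0.60070932 -0.05048432  0.004     ]]
[[288, 177], [307, 199], [286, 222], [267, 203], [270, 187]] 1025.0
0.0 [[294.0, 233.0], [313.0, 221.0], [293.0, 214.0], [313.0, 202.0], [266.0, 209.0], [264.0, 191.0], [284.0, 180.0]]
8.0 [[294.0, 233.0], [313.0, 221.0], [295.0, 216.0], [315.0, 204.0], [266.0, 205.0], [266.0, 188.0], [286.0, 177.0]]
14.999999999999998 [[294.0, 233.0], [313.0, 221.0], [297.0, 218.0], [317.0, 206.0], [266.0, 201.0], [268.0, 186.0], [288.0, 175.0]]
22.0 [[294.0, 233.0], [313.0, 221.0], [299.0, 220.0], [319.0, 208.0], [267.0, 198.0], [270.0, 185.0], [291.0, 174.0]]
```

The lower edge is on the floor and the tilt is about 15°, so the pivot works. I'll continue the arc.

Emit:
move_arm(
  steps=[
    {"dx":0.4,"dy":0,"dz":-0.38,"spin":0},
    {"dx":0.42,"dy":0,"dz":-0.37,"spin":0},
    {"dx":0.43,"dy":0,"dz":-0.36,"spin":0},
    {"dx":0.44,"dy":0,"dz":-0.35,"spin":0},
    {"dx":0.45,"dy":0,"dz":-0.34,"spin":0},
    {"dx":0.46,"dy":0,"dz":-0.33,"spin":0},
    {"dx":0.48,"dy":0,"dz":-0.28,"spin":0},
    {"dx":0.5,"dy":0,"dz":-0.26,"spin":0},
    {"dx":0.5,"dy":0,"dz":-0.24,"spin":0},
    {"dx":0.5,"dy":0,"dz":-0.22,"spin":0},
    {"dx":0.52,"dy":0,"dz":-0.2,"spin":0},
    {"dx":0.53,"dy":0,"dz":-0.18,"spin":0},
  ],
)

```text
time: 12.35
ee_pos: [0.5687, -0.0877, 0.2992]
eef_rot: [0.743, 0.67, 0.0, 0.0]
ft_force: [-0.6, -2.6, 4.0]
width: 0.0661
grip_force: 5.0
```

```bash
cat > p.py <<'E'
from h import *
import sys
tool(None)
c,q=pot();print(q.tolist(),cv2.contourArea(q))
m=np.array([.102,.9948,0]);y=np.array([.9948,-.102,0]);z=np.array([0,0,1.])
E0=np.array([.5636,-.137,.004])+.0936*m
def prj(X): return cv2.projectPoints(np.array(X),cv2.Rodrigues(c["R"])[0],np.array(c["t"]),c["camera_matrix"],np.array(c["D"]))[0].reshape(-1,2).round(0).tolist()
for f in map(float,sys.argv[1:]):
    f=np.radians(f);a=m*np.cos(f)-z*np.sin(f);u=z*np.cos(f)+m*np.sin(f);L=.1
    print(np.degrees(f).round(),prj([E0+y*.033,E0+y*.033+u*.066,E0-y*.033+u*.066,E0+y*.033-a*.12,E0+y*.033+u*.066-a*.12,E0-y*.033+u*.066-a*.12,E0-y*.033-a*.12]))
E
python3 p.py 30 45 55
```

```text
t 12.35 grasp [ 0.5688 -0.0877  0.1352] x at 84.09 z [ 5.e-04  0.e+00 -1.e+00] j [-0.73  0.47  1.02  1.77 -0.44  1.15  0.32] F [-0.6 -2.6  4. ] w 0.06605426821860115 4.9998870911076665
[[302, 176], [317, 207], [290, 222], [273, 193]] 1096.0
30.0 [[294.0, 233.0], [302.0, 223.0], [322.0, 211.0], [268.0, 195.0], [274.0, 184.0], [295.0, 173.0], [288.0, 185.0]]
45.0 [[294.0, 233.0], [305.0, 229.0], [325.0, 217.0], [272.0, 191.0], [282.0, 186.0], [303.0, 175.0], [292.0, 181.0]]
55.0 [[294.0, 233.0], [307.0, 233.0], [327.0, 221.0], [275.0, 190.0], [288.0, 189.0], [309.0, 178.0], [295.0, 179.0]]
```

Emit:
move_arm(
  steps=[
    {"dx":0,"dy":0,"dz":-0.3,"spin":0},
    {"dx":0.3,"dy":0,"dz":-0.15,"spin":0},
    {"dx":0.4,"dy":0,"dz":-0.1,"spin":0},
    {"dx":0.4,"dy":0,"dz":-0.1,"spin":0},
    {"dx":0.4,"dy":0,"dz":-0.1,"spin":0},
    {"dx":0.4,"dy":0,"dz":-0.05,"spin":0},
  ],
)

```text
time: 13.0
ee_pos: [0.5706, -0.0687, 0.3068]
eef_rot: [0.743, 0.67, 0.0, -0.0]
ft_force: [0.1, -0.8, -2.1]
width: 0.0662
grip_force: 5.0
```

```bash
python3 p.py 45 55 62; python3 - <<'E'
from h import *
from bench import imaging
c=imaging.camera("scene");d=imaging.camera("top")
o=np.hstack([cv2.resize(c["img"][140:250,240:350],(400,400)),cv2.resize(d["img"][130:250,260:380],(400,400))]);cv2.imwrite("pics/s4.png",o[:,:,::-1])
E
```

```text
t 13.0 grasp [ 0.5706 -0.0687  0.1428] x at 84.11 z [-1.e-04  2.e-04 -1.e+00] j [-0.77  0.46  1.03  1.76 -0.42  1.17  0.28] F [ 0.1 -0.8 -2.1] w 0.06617364061749756 4.999620141461492
[[305, 176], [320, 210], [301, 221], [292, 222], [276, 192]] 1169.0
45.0 [[294.0, 233.0], [305.0, 229.0], [325.0, 217.0], [272.0, 191.0], [282.0, 186.0], [303.0, 175.0], [292.0, 181.0]]
55.0 [[294.0, 233.0], [307.0, 233.0], [327.0, 221.0], [275.0, 190.0], [288.0, 189.0], [309.0, 178.0], [295.0, 179.0]]
62.0 [[294.0, 233.0], [308.0, 236.0], [328.0, 224.0], [278.0, 190.0], [292.0, 192.0], [313.0, 180.0], [298.0, 179.0]]
```

View pics/s4.png

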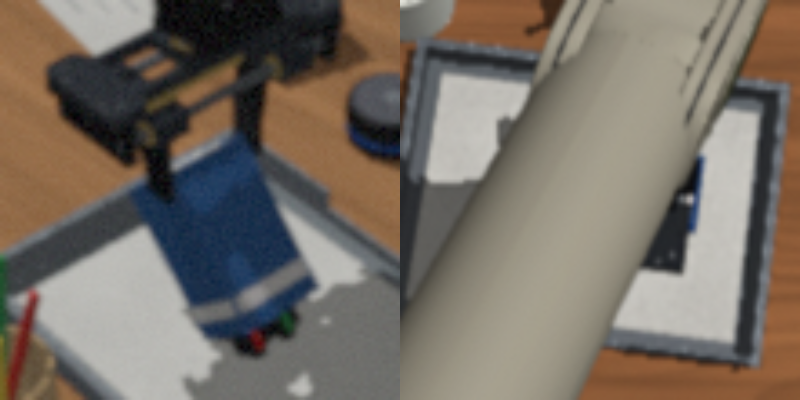

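Scene crop: the pot is tilted about 50° with its lower rim near the floor, and the red and green noses touch the floor inside the mouth's footprint. I'll continue forward over the edge.

Emit:
move_arm(
  steps=[
    {"dx":0.2,"dy":0,"dz":0.1,"spin":0},
    {"dx":0.4,"dy":0,"dz":0.1,"spin":0},
    {"dx":0.4,"dy":0,"dz":0,"spin":0},
    {"dx":0.4,"dy":0,"dz":0,"spin":0},
    {"dx":0.4,"dy":0,"dz":0,"spin":0},
    {"dx":0.4,"dy":0,"dz":0,"spin":0},
    {"dx":0.4,"dy":0,"dz":0,"spin":0},
  ],
  squeeze=4,
)

```text
time: 13.85
ee_pos: [0.5735, -0.0431, 0.3054]
eef_rot: [0.743, 0.67, 0.0, 0.0]
ft_force: [-1.4, -0.6, 5.5]
width: 0.066
grip_force: 4.0
```

```bash
python3 p.py 55 62 70
```

```text
t 13.85 grasp [ 0.5736 -0.0431  0.1414] x at 84.1 z [ 8.e-04  1.e-04 -1.e+00] j [-0.81  0.46  1.02  1.76 -0.43  1.16  0.24] F [-1.4 -0.6  5.5] w 0.06596687509631706 4.0023983374703676
[[313, 181], [324, 216], [307, 226], [295, 225], [280, 193]] 1243.5
55.0 [[294.0, 233.0], [307.0, 233.0], [327.0, 221.0], [275.0, 190.0], [288.0, 189.0], [309.0, 178.0], [295.0, 179.0]]
62.0 [[294.0, 233.0], [308.0, 236.0], [328.0, 224.0], [278.0, 190.0], [292.0, 192.0], [313.0, 180.0], [298.0, 179.0]]
70.0 [[294.0, 233.0], [310.0, 239.0], [329.0, 227.0], [281.0, 191.0], [297.0, 196.0], [318.0, 185.0], [302.0, 180.0]]
```

Emit:
move_arm(
  steps=[
    {"dx":0.4,"dy":0,"dz":-0.2,"spin":0},
    {"dx":0.45,"dy":0,"dz":0,"spin":0},
    {"dx":0.45,"dy":0,"dz":0,"spin":0},
    {"dx":0.45,"dy":0,"dz":0.05,"spin":0},
    {"dx":0.45,"dy":0,"dz":0.05,"spin":0},
    {"dx":0.45,"dy":0,"dz":0.1,"spin":0},
    {"dx":0.45,"dy":0,"dz":0.1,"spin":0},
  ],
)

```text
time: 14.6
ee_pos: [0.5767, -0.0121, 0.3042]
eef_rot: [0.743, 0.67, 0.0, 0.0]
ft_force: [-1.3, 0.5, 5.5]
width: 0.0667
grip_force: 4.0
```

```bash
python3 p.py 70 78 90
```

```text
t 14.6 grasp [ 0.5768 -0.012   0.1402] x at 84.1 z [ 7.e-04  5.e-04 -1.e+00] j [-0.86  0.46  1.02  1.76 -0.43  1.16  0.19] F [-1.3  0.5  5.5] w 0.06673456354504269 4.001940832240507
[[320, 187], [329, 221], [308, 232], [297, 226], [289, 199]] 1156.5
70.0 [[294.0, 233.0], [310.0, 239.0], [329.0, 227.0], [281.0, 191.0], [297.0, 196.0], [318.0, 185.0], [302.0, 180.0]]
78.0 [[294.0, 233.0], [310.0, 242.0], [330.0, 230.0], [285.0, 193.0], [302.0, 202.0], [323.0, 190.0], [306.0, 182.0]]
90.0 [[294.0, 233.0], [311.0, 247.0], [330.0, 234.0], [292.0, 197.0], [310.0, 211.0], [331.0, 198.0], [313.0, 185.0]]
```

Emit:
move_arm(
  steps=[
    {"dx":0.45,"dy":0,"dz":0.1,"spin":0},
    {"dx":0.45,"dy":0,"dz":0.1,"spin":0},
    {"dx":0.45,"dy":0,"dz":0.15,"spin":0},
    {"dx":0.45,"dy":0,"dz":0.15,"spin":0},
    {"dx":0.45,"dy":0,"dz":0.2,"spin":0},
    {"dx":0.45,"dy":0,"dz":0.2,"spin":0},
    {"dx":0.4,"dy":0,"dz":0.2,"spin":0},
    {"dx":0,"dy":0,"dz":0,"spin":0},
  ],
)

```text
time: 15.45
ee_pos: [0.5797, 0.0194, 0.2925]
eef_rot: [0.742, 0.67, 0.0, -0.0]
ft_force: [-0.2, 1.8, 4.5]
width: 0.0659
grip_force: 4.0
```

```bash
python3 p.py 82 90
```

```text
t 15.45 grasp [0.5797 0.0195 0.1285] x at 84.17 z [-2.e-04  5.e-04 -1.e+00] j [-0.89  0.48  1.    1.76 -0.45  1.15  0.14] F [-0.2  1.8  4.5] w 0.06591433997523455 4.000166533514857
[[333, 235], [314, 246], [299, 227], [297, 208], [322, 193], [332, 197]] 1373.5
82.0 [[294.0, 233.0], [311.0, 244.0], [330.0, 231.0], [287.0, 194.0], [305.0, 205.0], [326.0, 192.0], [308.0, 183.0]]
90.0 [[294.0, 233.0], [311.0, 247.0], [330.0, 234.0], [292.0, 197.0], [310.0, 211.0], [331.0, 198.0], [313.0, 185.0]]
```

Emit:
move_arm(
  steps=[
    {"dx":0,"dy":0,"dz":0,"spin":0},
    {"dx":0,"dy":0,"dz":0,"spin":0},
    {"dx":0,"dy":0,"dz":0,"spin":0},
    {"dx":0,"dy":0,"dz":0,"spin":0},
  ],
  claw=8.7,
)

```text
time: 15.9
ee_pos: [0.5795, 0.018, 0.2927]
eef_rot: [0.743, 0.67, -0.0, -0.0]
ft_force: [-0.0, 0.1, 1.2]
width: 0.085
grip_force: 0.0
```

```bash
python3 p.py 90; python3 - <<'E'
from h import *
from bench import imaging
c,q=pot();im=c["img"]
B=ray(c,[(333,235),(314,246)],.004);print(B.round(4))
w=imaging.camera("wrist")
o=np.hstack([cv2.resize(im[160:270,250:360],(400,400),interpolation=cv2.INTER_CUBIC),cv2.resize(w["img"],(400,400))])
cv2.imwrite("pics/s5.png",o[:,:,::-1])
E
```

```text
t 15.9 grasp [0.5795 0.018  0.1287] x at 84.07 z [-2.e-04 -1.e-04 -1.e+00] j [-0.89  0.48  1.    1.76 -0.44  1.15  0.14] F [-0.   0.1  1.2] w 0.08500651913739311 0.0
[[323, 193], [335, 202], [333, 237], [315, 248], [300, 229], [300, 215]] 1319.5
90.0 [[294.0, 233.0], [311.0, 247.0], [330.0, 234.0], [292.0, 197.0], [310.0, 211.0], [331.0, 198.0], [313.0, 185.0]]
[[0.5454 0.0326 0.004 ]
 [0.606  0.023  0.004 ]]
```

View pics/s5.png

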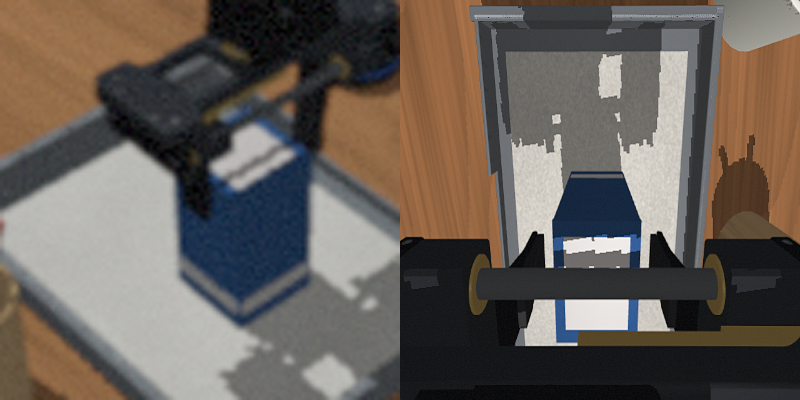

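The left half shows the pot upright and mouth-down at about (245,210) with no pens outside. In the wrist view its base face spans about full-image x 246–384, y 221–342.

```bash
python3 - <<'E'
from h import *
from bench import imaging
w=imaging.camera("wrist")
p=ray(w,[(246.4,221),(384,222),(381,341),(250,341)],.124);print(p.round(4),p.mean(0))
a=p[1]-p[0];print(np.degrees(np.arctan2(a[1],a[0])),np.linalg.norm(np.diff(p,axis=0),axis=1))
g=(p[0]+p[1])/2-.033*np.array([.102,.995,0]);print(g);tool([*g[:2],.092])
E
```

```text
[[ 0.5503  0.0429  0.124 ]
 [ 0.6132  0.0359  0.124 ]
 [ 0.6085 -0.0281  0.124 ]
 [ 0.5421 -0.0213  0.124 ]] [0.57853232 0.00733521 0.124     ]
-6.2976303934676 [0.0632     0.06424276 0.0667544 ]
[0.57837615 0.00656739 0.124     ]
t 16.1 grasp [0.5796 0.0183 0.1288] x at 84.09 z [-0. -0. -1.] j [-0.89  0.48  1.    1.76 -0.45  1.15  0.14] F [-0.1 -1.  -1.3] w 0.08686358226007797 0.0
shift cm [-1.17  0.    3.68]
```

Emit:
move_arm(
  steps=[
    {"dx":-0.6,"dy":0,"dz":0,"spin":0},
    {"dx":-0.6,"dy":0,"dz":0.8,"spin":0},
    {"dx":0,"dy":0,"dz":1.3,"spin":0},
    {"dx":0,"dy":0,"dz":1.2,"spin":0},
    {"dx":0,"dy":0,"dz":0,"spin":0},
  ],
)

```text
time: 16.6
ee_pos: [0.5776, 0.0067, 0.2575]
eef_rot: [0.743, 0.67, -0.001, -0.001]
ft_force: [-0.5, -0.2, -0.0]
width: 0.0871
grip_force: 0.0
```

Emit:
move_arm(
  steps=[
    {"dx":0,"dy":0,"dz":0,"spin":0},
    {"dx":0,"dy":0,"dz":0,"spin":0},
    {"dx":0,"dy":0,"dz":0,"spin":0},
    {"dx":0,"dy":0,"dz":0,"spin":0},
    {"dx":0,"dy":0,"dz":0,"spin":0},
    {"dx":0,"dy":0,"dz":0,"spin":0},
  ],
  claw=5,
  squeeze=30,
)

```text
time: 17.2
ee_pos: [0.5785, 0.0064, 0.2601]
eef_rot: [0.743, 0.67, 0.0, 0.0]
ft_force: [-0.7, 0.8, 3.1]
width: 0.0658
grip_force: 30.0
```

```bash
python3 p.py 90
```

```text
t 17.2 grasp [0.5786 0.0065 0.0961] x at 84.1 z [ 5.e-04  3.e-04 -1.e+00] j [-0.85  0.52  0.97  1.79 -0.48  1.09  0.19] F [-0.7  0.8  3.1] w 0.0658008102762353 29.96767362143146
[[328, 197], [334, 202], [333, 237], [315, 248], [300, 229], [300, 218]] 1155.0
90.0 [[294.0, 233.0], [311.0, 247.0], [330.0, 234.0], [292.0, 197.0], [310.0, 211.0], [331.0, 198.0], [313.0, 185.0]]
```

Emit:
move_arm(
  steps=[
    {"dx":0,"dy":0,"dz":-0.6,"spin":0},
    {"dx":0,"dy":0,"dz":-1.2,"spin":0},
    {"dx":0,"dy":0,"dz":-1.6,"spin":0},
    {"dx":0,"dy":0,"dz":-1.6,"spin":0},
    {"dx":0,"dy":0,"dz":-1.6,"spin":0},
    {"dx":0,"dy":0,"dz":-1.6,"spin":0},
    {"dx":0,"dy":0,"dz":-1.6,"spin":0},
    {"dx":0,"dy":0,"dz":-1.6,"spin":0},
    {"dx":0,"dy":0,"dz":-1.6,"spin":0},
    {"dx":0,"dy":0,"dz":-1.2,"spin":0},
    {"dx":0,"dy":0,"dz":0,"spin":0},
    {"dx":0,"dy":0,"dz":0,"spin":0},
  ],
)

```text
time: 18.45
ee_pos: [0.5783, 0.0065, 0.4016]
eef_rot: [0.743, 0.67, -0.0, -0.0]
ft_force: [-0.2, -0.7, -1.4]
width: 0.0656
grip_force: 30.0
```

```bash
python3 - <<'E'
from h import *
from bench import imaging
tool([.4472,.3172,.2])
for n in("scene","top"):
    c=imaging.camera(n);im=c["img"];h=cv2.cvtColor(im,cv2.COLOR_RGB2HSV)
    for nm,lo,hi in(("red",0,6),("orange",7,19),("yellow",22,35),("green",45,85)):
        m=((h[:,:,0]>=lo)&(h[:,:,0]<=hi)&(h[:,:,1]>150)&(h[:,:,2]>90)).astype(np.uint8)
        N,l,s,ce=cv2.connectedComponentsWithStats(m)
        print(n,nm,[(ce[i].round().tolist(),int(s[i,4]),ray(c,[ce[i]],.02)[0,:2].round(3).tolist()) for i in range(1,N) if s[i,4]>8 and abs(ray(c,[ce[i]],.02)[0,0]-.573)<.13 and abs(ray(c,[ce[i]],.02)[0,1]+.019)<.18])
E
```

```text
t 18.45 grasp [0.5783 0.0065 0.2376] x at 84.11 z [-2.e-04  2.e-04 -1.e+00] j [-0.95  0.37  1.09  1.64 -0.34  1.34  0.09] F [-0.2 -0.7 -1.4] w 0.06563990593910689 29.969527684443165
shift cm [ 29.56 -16.23   3.77]
scene red [([333.0, 259.0], 101, [0.617, 0.095])]
scene orange [([321.0, 244.0], 268, [0.601, 0.042])]
scene yellow [([334.0, 235.0], 234, [0.556, 0.046])]
scene green []
top red []
top orange []
top yellow []
top green []
```

Emit:
move_arm(
  steps=[
    {"dx":1.5,"dy":-0.8,"dz":0,"spin":0},
    {"dx":2.8,"dy":-1.5,"dz":0,"spin":0},
    {"dx":3,"dy":-1.7,"dz":0,"spin":0},
    {"dx":3.2,"dy":-1.7,"dz":0,"spin":0},
    {"dx":3.2,"dy":-1.8,"dz":0,"spin":0},
    {"dx":3.2,"dy":-1.8,"dz":0,"spin":0},
    {"dx":3.2,"dy":-1.8,"dz":0,"spin":0},
    {"dx":3.2,"dy":-1.7,"dz":0,"spin":0},
    {"dx":3,"dy":-1.6,"dz":0,"spin":0},
    {"dx":2,"dy":-1.2,"dz":0,"spin":0},
    {"dx":1.2,"dy":-0.6,"dz":0,"spin":0},
    {"dx":0,"dy":0,"dz":0,"spin":0},
  ],
)

```text
time: 19.75
ee_pos: [0.4468, 0.318, 0.4013]
eef_rot: [0.742, 0.671, -0.0, 0.0]
ft_force: [-1.0, -0.7, -1.2]
width: 0.0656
grip_force: 30.0
```

Emit:
move_arm(
  steps=[
    {"dx":0,"dy":0,"dz":2,"spin":0},
    {"dx":0,"dy":0,"dz":3,"spin":0},
    {"dx":0,"dy":0,"dz":3,"spin":0},
    {"dx":0,"dy":0,"dz":2,"spin":0},
    {"dx":0,"dy":0,"dz":0,"spin":0},
  ],
)

```text
time: 20.25
ee_pos: [0.4476, 0.3143, 0.2996]
eef_rot: [0.743, 0.669, -0.002, 0.001]
ft_force: [0.2, 0.6, -0.9]
width: 0.0658
grip_force: 30.0
```

```bash
python3 - <<'E'
from h import *
from bench import imaging
tool([.4472,.3172,.102])
c=imaging.camera("scene");im=c["img"];h=cv2.cvtColor(im,cv2.COLOR_RGB2HSV)
m=np.zeros(h.shape[:2],np.uint8);x=(h[:,:,0]>98)&(h[:,:,0]<128)&(h[:,:,1]>120)&(h[:,:,2]>45)
m[150:310,400:520]=x[150:310,400:520];m=cv2.morphologyEx(m,cv2.MORPH_CLOSE,np.ones((7,7)))
q,_=cv2.findContours(m,0,2);q=max(q,key=cv2.contourArea);H=cv2.approxPolyDP(cv2.convexHull(q),2.5,True).reshape(-1,2);print(H.tolist())
M=np.array([.102,.995,0]);y=np.array([.995,-.102,0]);
G=np.array([.4472,.3172,0]);
from bench import telemetry
e=telemetry.read_state()["ee_pos"]
B=np.array([e[0],e[1],e[2]-.164-.0921])
prj=lambda X:cv2.projectPoints(np.array(X),cv2.Rodrigues(c["R"])[0],np.array(c["t"]),c["camera_matrix"],np.array(c["D"]))[0].reshape(-1,2).round(1).tolist()
print("expected bottom",B,prj([B+s*.033*M+t*.033*y for s,t in((1,1),(1,-1),(-1,1))]))
for nm,lo,hi,sv in(("red",0,6,150),("orange",7,19,180),("yellow",22,35,150),("green",45,85,90)):
    k=((h[:,:,0]>=lo)&(h[:,:,0]<=hi)&(h[:,:,1]>sv)&(h[:,:,2]>50)).astype(np.uint8)
    N,l,s,ce=cv2.connectedComponentsWithStats(k)
    print(nm,[(ce[i].round().tolist(),int(s[i,4]),ray(c,[ce[i]],.02)[0,:2].round(3).tolist()) for i in range(1,N) if s[i,4]>8 and abs(ray(c,[ce[i]],.02)[0,0]-.573)<.13 and abs(ray(c,[ce[i]],.02)[0,1]+.019)<.18])
E
```

```text
t 20.25 grasp [0.4472 0.3137 0.1356] x at 83.95 z [-0.0025 -0.0037 -1.    ] j [-1.52  0.37  0.99  1.84 -0.34  1.12 -0.51] F [ 0.2  0.6 -0.9] w 0.06575454520883268 29.969328412116738
shift cm [ 0.36 -0.03  3.36]
[[484, 223], [474, 252], [457, 272], [435, 257], [441, 233], [479, 219]]
expected bottom [0.44814462 0.31476604 0.04526922] [[457.0, 274.6], [474.4, 259.6], [433.1, 258.0]]
red [([333.0, 259.0], 108, [0.617, 0.095])]
orange [([321.0, 244.0], 227, [0.6, 0.042])]
yellow [([334.0, 235.0], 237, [0.556, 0.045])]
green [([240.0, 221.0], 62, [0.68, -0.171]), ([343.0, 247.0], 163, [0.572, 0.09])]
```

Emit:
move_arm(
  steps=[
    {"dx":0.3,"dy":0,"dz":1.5,"spin":0},
    {"dx":0,"dy":0,"dz":1.2,"spin":0},
    {"dx":0,"dy":0,"dz":0.8,"spin":0},
    {"dx":0,"dy":0,"dz":0.4,"spin":0},
    {"dx":0,"dy":0,"dz":0,"spin":0},
  ],
)

```text
time: 20.8
ee_pos: [0.4478, 0.3193, 0.2624]
eef_rot: [0.743, 0.67, -0.0, 0.0]
ft_force: [0.0, 0.2, -1.2]
width: 0.0658
grip_force: 30.0
```

```bash
python3 -c "
from h import *
tool([.4472,.3172,.0971])"
```

```text
t 20.8 grasp [0.4477 0.3192 0.0984] x at 84.09 z [-4.e-04 -7.e-04 -1.e+00] j [-1.48  0.43  0.95  1.86 -0.4   1.05 -0.47] F [ 0.   0.2 -1.2] w 0.06584649591934119 29.969428321128362
shift cm [-0.21 -0.03  0.13]
```

Emit:
move_arm(
  steps=[
    {"dx":-0.2,"dy":0,"dz":0.1,"spin":0},
    {"dx":0,"dy":0,"dz":0.1,"spin":0},
    {"dx":0,"dy":0,"dz":0,"spin":0},
    {"dx":0,"dy":0,"dz":0,"spin":0},
  ],
  squeeze=15,
)

```text
time: 21.2
ee_pos: [0.4478, 0.3175, 0.2611]
eef_rot: [0.743, 0.67, 0.0, -0.0]
ft_force: [0.2, 0.5, -0.3]
width: 0.0661
grip_force: 15.0
```

Emit:
move_arm(
  steps=[
    {"dx":0,"dy":0,"dz":0,"spin":0},
    {"dx":0,"dy":0,"dz":0,"spin":0},
    {"dx":0,"dy":0,"dz":0,"spin":0},
    {"dx":0,"dy":0,"dz":0,"spin":0},
    {"dx":0,"dy":0,"dz":0,"spin":0},
  ],
  claw=8.7,
)

```text
time: 21.7
ee_pos: [0.4477, 0.3175, 0.2609]
eef_rot: [0.743, 0.67, 0.0, -0.0]
ft_force: [-0.1, 0.6, -0.8]
width: 0.0861
grip_force: 0.0
```

Emit:
move_arm(
  steps=[
    {"dx":0,"dy":0,"dz":-1,"spin":0},
    {"dx":0,"dy":0,"dz":-2,"spin":0},
    {"dx":0,"dy":0,"dz":-3,"spin":0},
    {"dx":0,"dy":0,"dz":-4,"spin":0},
    {"dx":0,"dy":0,"dz":-4,"spin":0},
    {"dx":0,"dy":0,"dz":-2,"spin":0},
    {"dx":0,"dy":0,"dz":0,"spin":0},
    {"dx":0,"dy":0,"dz":0,"spin":0},
  ],
)

```text
time: 22.5
ee_pos: [0.4476, 0.3174, 0.421]
eef_rot: [0.743, 0.67, 0.0, -0.0]
ft_force: [0.9, -0.1, -0.8]
width: 0.0871
grip_force: 0.0
```

```bash
python3 - <<'E'
from h import *
from bench import imaging
tool(None)
c=imaging.camera("scene");im=c["img"];h=cv2.cvtColor(im,cv2.COLOR_RGB2HSV)
m=np.zeros(h.shape[:2],np.uint8);x=(h[:,:,0]>98)&(h[:,:,0]<128)&(h[:,:,1]>120)&(h[:,:,2]>45)
m[150:310,400:520]=x[150:310,400:520];m=cv2.morphologyEx(m,cv2.MORPH_CLOSE,np.ones((7,7)))
q,_=cv2.findContours(m,0,2);q=max(q,key=cv2.contourArea);H=cv2.approxPolyDP(cv2.convexHull(q),2.5,True).reshape(-1,2);print(H.tolist())
M=np.array([.102,.995,0]);y=np.array([.995,-.102,0]);B=np.array([.4472,.3172,.005])
print(cv2.projectPoints(np.array([B+s*.033*M+t*.033*y+np.array([0,0,k]) for k in(0,.12) for s,t in((1,1),(1,-1),(-1,1),(-1,-1))]),cv2.Rodrigues(c["R"])[0],np.array(c["t"]),c["camera_matrix"],np.array(c["D"]))[0].reshape(-1,2).round(1).tolist())
E
```

```text
t 22.5 grasp [0.4476 0.3175 0.257 ] x at 84.1 z [ 0.e+00  9.e-04 -1.e+00] j [-1.61  0.24  1.07  1.68 -0.21  1.35 -0.61] F [ 0.9 -0.1 -0.8] w 0.08708944812529178 0.0
[[459, 222], [482, 236], [472, 264], [454, 284], [434, 269], [441, 235]]
[[454.8, 286.4], [471.9, 271.5], [431.6, 269.8], [448.7, 255.8], [465.4, 250.4], [483.5, 235.4], [439.9, 233.8], [458.1, 219.8]]
```

The pot's outline matches one upright at the coaster centre to within about 2 px on most corners. I'm handing in.

```bash
python3 -c "
from bench import job
print(job.close_job())"
```

```text
the job is handed in; nothing more can be done
None
```

The job is handed in, result not shown: by my measurements the pot stands mouth-down near the middle of the cork coaster, released, the four highlighters lie in the tray, and I did not re-measure the other things on the desk.

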